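Clamp the sole pattern in its jig

ROBOT

A 6-joint arm with a two-finger parallel gripper is mounted at the origin on the work surface. World frame = base frame: x ahead of the robot, y to its left, z up, the work surface at z = 0. Lengths are in m, angles in rad, forces in N, time in s.
With the tool pointing down it reaches from about 0.3 to 0.875 m from the base axis. Payload 6.4 kg.
Tool frame: the origin (TCP) lies on the front face of the gripper's body, between the roots of the fingers; the fingertips stand 73 mm ahead of it and the grasp point (between the pads) lies ctrl.pinch_z ahead of it (ctrl.pinch_z is the distance from the TCP to the grasp point, in m); z points along the fingers, x is the direction in which the jaws open and shut, and the axes are right-handed (so a half turn about z gives the same grasp; the last joint's range is limited). The gripper opens to 85 mm and grips with 20 to 120 N. Pads are 22 mm wide; open, the fingers measure 114 mm over their backs; the gripper's body (76 mm by 85 mm) begins 54 mm behind the grasp point. The pads swing forward as they close: fully open they stand 13 mm farther back than shut.
Start: joints at [-1.494, 0.181, 1.607, -0, 1.354, -0.206], TCP at [0.16, -0.552, 0.304] pointing down, gripper open.
Joint ranges: [-2.99, 2.99], [-0.89, 2.07], [0.3, 2.58], [-1.14, 4.28], [0, 2.63], [-3.12, 3.12]. Speed limits (rad/s): [2.57, 2.57, 3.01, 3.14, 3.14, 3.14].

INTERFACE

Orientations are given as a unit quaternion [w, x, y, z].
In Python, from bench import ctrl gives the robot as it stands.
- The arm moves only by the tool move_arm, never from a script. Its argument "rows" is text: rows parted by semicolons, each of 7 numbers parted by spaces: the shift along the tool's x, y, z in cm, then the turn, a rotation vector about the tool's x, y, z in degrees, then the opening, from 0 (shut) to 1 (fully open). In form: x y z rx ry rz grip; .... A call has 1 to 20 rows; each row shifts and turns the commanded pose from where the row before left it, along the tool's axes as they then stand; what a row does not reach is not made up. A row lasts 1/10 s, in which the tool goes at most 50 mm and 8.59 degrees, less where a joint would pass 70% of its speed; a pose out of reach is approached as far as the arm can. A call with a gripper value outside its range is refused whole. The fingers move at their own pace and stop on an object; the grip force is fixed at half the most. Time passes only in rows, so rows that do not move let the fingers close. It gives the time, the measured TCP pose, the force and the opening at its end, in the units of the state.
- ctrl.get_obs(): the state, without advancing time (a new reading comes with each control period).
- ctrl.camera(name): name is "side" or "top" or "wrist"; returns a dict with "color" (400x640x3 uint8, blue, green, red), "fx", "fy", "cx", "cy" (pixels), "rvec" (rotation vector, rad) and "tvec" (3), from world to camera coordinates, as OpenCV has them. Camera axes: x right, y down, z forward; pixel columns grow to the right and rows downward; lengths in m; the calibration is good to about 2 mm. A picture is of the moment at which its call begins. There is no depth.
- ctrl.hand_in(): hands the job in, once; it reports no verdict.
Trained networks look in the newest picture that a camera, given by its name, has taken for a name from the list of things; names that differ only in an ending like _2 or _b are one class to them, and where a whole thing is asked for, a point or a joint stands for the part that bears it (a point fixed in the world has none). Each returns a list of dicts, best first, with "confidence" (0 to 1); they miss things now and then, are a little off and sometimes report something else, mostly with a low value. They report only what shows in the picture. A call takes as long as a camera call. They do not tell look-alikes from the thing itself.
- ctrl.look_for(camera, query): "bbox" ([left, top, right, bottom] in pixels, round what is visible of it).
- ctrl.trace(camera, query): "region" (400x640 bool, what is visible of it) and "bbox" ([left, top, right, bottom] in pixels, round what is visible of it).
The state is a dict: "time_s": time; "q": joint angles; "dq": joint speeds; "joint_efforts": joint torques, N m; "eef_pos": TCP position; "eef_rot": TCP orientation; "wrist_force": force on the tool from outside, world axes, zero at the start; "torque": the same for the moment, N m; "opening": opening from 0.0 (shut) to 1.0 (fully open).
Only numpy, scipy, OpenCV 4.12 (cv2) and the standard library are available. Lean on these libraries where they do the work, as an engineer would, in place of code of your own. Each camera call takes 0.05 s, during which the arm holds its last target.

TASK

Clamp the sole pattern down in its jig by pushing only, without pinching the strap or the lever: with the outside of a finger, swing the steel strap over the pattern until it is against its stop, and then push the cam lever on the strap fully down so that the rubber pad holds the pattern. Do not press the lever before the strap is over, pick nothing up, leave the pattern where it lies and do not disturb the tin, the awl or the wooden block.

Things in the scene. Friction and masses are not known exactly. Their poses are not given: they have to be found in the camera images.
- jig: Fixed plywood base plate 220 (x) by 300 (y) by 18 mm on the bench; origin at the centre of its underside, z up. It may be turned about z. A steel post of radius 15 mm stands on it at x = +85 mm, y = 0 of its own frame (far edge) and carries the strap. At x = -30, y = -142 mm lies a fixed 8 mm high heel stop.
- strap (a joint): Swing of the steel strap about the vertical post, rad. 0 = at its hard stop, pointing along the jig's -x across the pattern; at value q it points along (-cos q, +sin q) in the jig's frame, out to 1.6. Starts at 0.8 to 1.45. Friction about 0.3 N m: it stays where it is left. Push on the flank away from the stop; fingers pressing on the opposite (leading) flank, as in a pinch, are a fault.
- strap_pivot (a point): Point on the post's axis at the strap's mid-height (60 mm above the bench). The strap is a bar 25 mm wide and 20 mm thick, its underside 50 mm and its top 70 mm above the bench, reaching 130 mm from the pivot axis. Round the pivot is an 18 mm radius boss, and a nut reaching 79 mm above the bench.
- strap_mid (a point): Point inside the strap on its centreline, 70 mm out from the pivot axis, at mid-height (60 mm above the bench); moves with the strap. Its flanks lie 12.5 mm to either side. A good place to push: the lever stands 45 mm farther out.
- cam_lever (a joint): Angle of the cam lever, rad: 0 = raised, leaning outward 55 degrees above level; 0.92 = fully down at its stop, 2 degrees above level. Starts at 0 to 0.2. Friction about 0.2 N m: it stays where it is left. Pushed down, it drives the pad below onto the pattern. Push on its upper face; pinching it across its sides or from above and below is a fault.
- lever_pivot (a point): The cam lever's horizontal hinge axis, crossing the strap 115 mm from the post axis, 86 mm above the bench; cheeks beside it reach 92 mm above the bench. Moves with the strap. The lever reaches 92 mm from this axis, pointing away from the post along the strap's length.
- lever_pad (a point): Centre of the upper face of the lever's black grip (38 mm long, 26 mm wide, 10 mm thick), 73 mm from the lever's hinge axis and 5 mm to its upper side; push here. Moves with the lever and the strap; about 94 mm above the bench when fully down, up to 149 mm when raised.
- pad: Rubber pad, radius 12 mm, 7 mm high, under the strap at 115 mm from the post axis; origin at the centre of its underside, 30 mm above the bench while the lever is raised (6 mm above the pattern). Sprung: the lever fully down presses it on the pattern with about 10 N.
- sole: Loose rigid fibreboard sole pattern, about 235 mm long (along y), about 58 to 84 mm wide, 6 mm thick, lying on the jig plate; origin at its underside near the middle. Its top is 24 mm above the bench.
- tin: Loose tin, radius 33 mm, 85 mm high, standing on the bench beside the jig on its -y side; origin under its centre. Leave alone.
- awl: Loose awl with wooden handle, 160 mm long, lying on the bench beside the jig on its +y side; origin under its middle, x along its length. Leave alone.
- block: Loose wooden block 90 x 45 x 30 mm on the bench beside the jig on its -y side; origin under its centre. Leave alone.
Not all that is in view belongs to the job. There is more than one size of the sole; the one meant has the size given above.

How it is judged:
On the way, in this order (a step that is already met when the one before it is completed fails the run):
1. the strap is swung over the pattern against its stop, with the lever still raised (value of joint strap below 0.06 rad and value of joint cam_lever below 0.4 rad), for 0.2 s.
2. the cam lever is pushed fully down and the pad presses on the pattern (value of joint cam_lever above 0.8 rad and contact force between pad and sole above 4 N and value of joint strap below 0.08 rad), for 0.2 s.
At the end, for the whole second after the job is handed in: The strap is within 0.08 rad of its stop, the cam lever is down past 0.8 rad of 0.92, the pad presses on the pattern with more than 4 N, the pattern lies within 8 mm of where it started and at rest, and tin, awl and block are within 15 mm of where they were (all of step 2 and distance of sole from where it was at the start of the episode below 0.008 m and linear speed of sole below 0.02 m/s and distance of each of tin, awl, block from where it was at the start of the episode below 0.015 m); the robot touches nothing.
It fails at once if the lever is pressed down before the strap is over the pattern (value of joint cam_lever above 0.45 rad and value of joint strap above 0.15 rad).
It fails at once if the pattern is shifted or lifted (distance of sole from where it was at the start of the episode above 0.012 m).
It fails at once if the tin, the awl or the block is disturbed, lifted or carried (distance of any of tin, awl, block from where it was at the start of the episode above 0.02 m).
It fails at once if the strap or the lever is pinched between the fingers (fingers press on the strap's leading flank with over 5 N, or on both lower halves of the lever at once with over 8 N) (contact force between the fingers and strap_c0 above 5 N or contact force between the fingers and strap_c1 above 5 N or ((contact force between the fingers and cam_lever_c0 above 8 N or contact force between the fingers and cam_lever_c1 above 8 N) and (contact force between the fingers and cam_lever_c2 above 8 N or contact force between the fingers and cam_lever_c3 above 8 N))).
It also fails if it takes over 45 s, if anything falls off the work surface, if the arm or the gripper's body presses on something with over 40 N, if the wrist force passes 120 N, or if a joint passes its speed limit or range.

## Working session

There is one attempt and no reset: what is moved stays moved. The work goes in short steps, Python scripts to look and compute and a tool call to move; the robot and the scene stay as the last step left them, time stands still between calls to the robot, and variables do not carry over. Pictures are saved under pics/ and viewed, and the job is handed in when it is done.

Besides the shell and the picture viewer there is one more tool, called after "Call:" in YAML: its name, and indented under it one key for each argument. move_arm: Moves the arm, as the interface text tells. Its arguments: {"type":"object","properties":{"rows":{"type":"string"}},"required":["rows"]}

```bash
mkdir -p pics
cat > h.py <<'E'
import numpy as np, cv2
from bench import ctrl
def shot(n,f):
    c=ctrl.camera(n); cv2.imwrite('pics/'+f,c['color']); return c
def cal(c):
    K=np.array([[c['fx'],0,c['cx']],[0,c['fy'],c['cy']],[0,0,1.]])
    R=cv2.Rodrigues(np.array(c['rvec'],float))[0]; return K,R,np.array(c['tvec'],float).reshape(3)
def proj(c,P):
    K,R,t=cal(c); q=(K@(R@np.atleast_2d(P).T+t[:,None])); return (q[:2]/q[2]).T
def onz(c,uv,z):
    K,R,t=cal(c); d=R.T@np.linalg.inv(K)@np.array([uv[0],uv[1],1.]); o=-R.T@t
    return o+d*(z-o[2])/d[2]
E
python3 - <<'E'
from h import *
o=ctrl.get_obs(); print(o)
print(ctrl.pinch_z)
for n in ['side','top','wrist']:
    c=shot(n,n+'0.png'); K,R,t=cal(c); print(n,K[0,0],-R.T@t)
    for q in ['jig','strap_pivot','strap_mid','lever_pivot','lever_pad','pad','sole','tin','awl','block','strap','cam_lever']:
        try:
            r=ctrl.look_for(n,q); print(q,[(round(a['confidence'],2),[int(v) for v in a['bbox']]) for a in r[:3]])
        except Exception as e: print(q,e)
E
```

```text
{'time_s': 0.0, 'q': array([-1.49428002e+00,  1.81532484e-01,  1.60799594e+00, -9.03145098e-06,
        1.35378309e+00, -2.06306657e-01]), 'dq': array([ 0.0015946 , -0.00044755,  0.0004798 ,  0.00025198,  0.00095753,
       -0.00123242]), 'joint_efforts': array([ 1.11530717e-03, -4.44869971e+01, -3.51333153e+01, -1.82551657e-04,
        9.06448171e-03, -7.70507796e-06]), 'eef_pos': array([ 0.16044215, -0.55172622,  0.30299468]), 'eef_rot': array([-6.42933064e-04,  7.99708854e-01, -6.00387383e-01, -5.70335459e-04]), 'wrist_force': array([0.36123093, 0.31230363, 0.66927562]), 'torque': array([-0.02648973,  0.01706908,  0.01923796]), 'opening': 0.9999450989019777}
0.0539
side 437.53106684081246 [0.14642698 0.55291016 0.84854335]
jig [(0.66, [188, 160, 340, 275])]
strap_pivot [(0.89, [192, 174, 248, 227])]
strap_mid [(0.94, [190, 168, 251, 228])]
lever_pivot [(0.7, [193, 176, 247, 226])]
lever_pad [(0.6, [193, 203, 222, 211]), (0.56, [190, 173, 251, 227])]
pad [(0.55, [248, 178, 314, 246])]
sole [(0.96, [287, 323, 398, 399]), (0.91, [390, 212, 436, 237]), (0.74, [246, 178, 314, 244])]
ti
[... 390 characters left out ...]
(0.77, [254, 114, 337, 138])]
lever_pivot [(0.8, [253, 116, 332, 133])]
lever_pad [(0.65, [250, 117, 288, 129])]
pad []
sole [(0.95, [362, 263, 488, 326]), (0.83, [282, 153, 374, 183]), (0.64, [181, 243, 250, 367])]
tin [(0.65, [397, 130, 426, 159]), (0.34, [251, 115, 334, 133])]
awl [(0.93, [224, 153, 238, 214]), (0.35, [254, 116, 331, 133])]
block [(0.76, [405, 179, 428, 214]), (0.61, [398, 131, 428, 160])]
strap [(0.67, [251, 117, 333, 138])]
cam_lever [(0.84, [254, 120, 291, 129])]
wrist 359.99685503206564 [ 0.23101514 -0.53131023  0.37419874]
jig []
strap_pivot []
strap_mid []
lever_pivot []
lever_pad []
pad []
sole [(0.95, [0, 0, 185, 103])]
tin []
awl []
block []
strap []
cam_lever []
```

Run:
```python
import cv2
a=cv2.imread('pics/top0.png')[90:240,190:460]; cv2.imwrite('pics/t0c.png',cv2.resize(a,None,fx=2.9,fy=2.9,interpolation=cv2.INTER_CUBIC))
a=cv2.imread('pics/side0.png')[110:330,170:400]; cv2.imwrite('pics/s0c.png',cv2.resize(a,None,fx=2.7,fy=2.7,interpolation=cv2.INTER_CUBIC))
```

```text
(no output)
```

View pics/t0c.png

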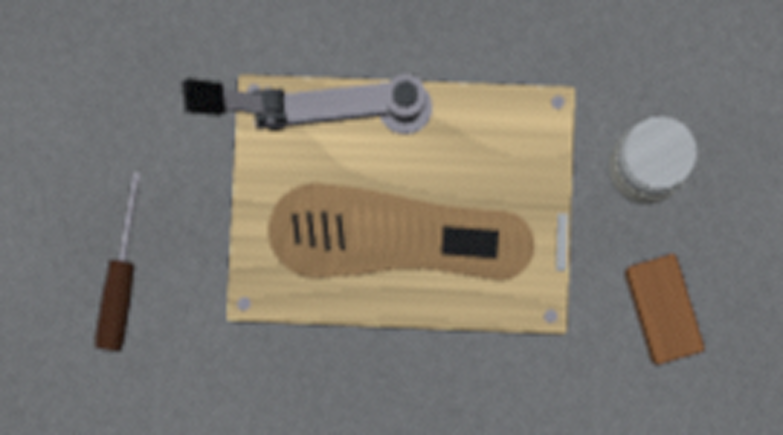

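View pics/s0c.png

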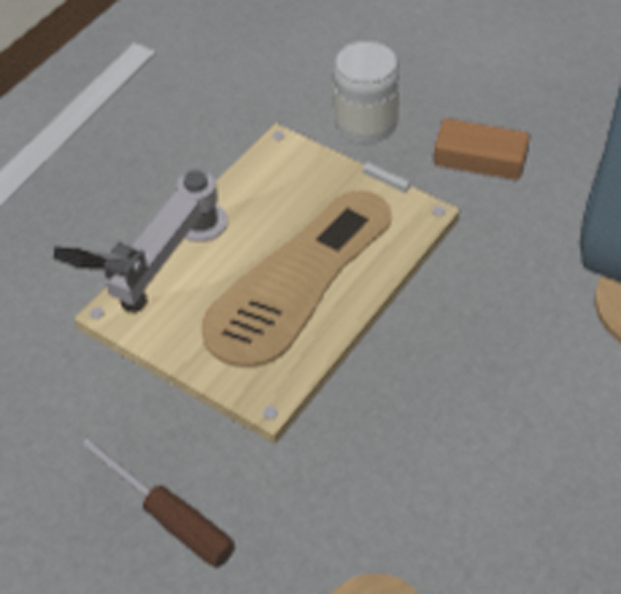

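View pics/top0.png

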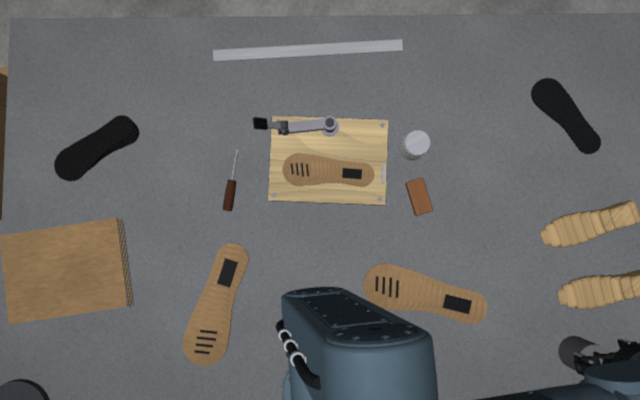

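```bash
cat > fit.py <<'E'
from h import *
from scipy.optimize import least_squares
c=ctrl.camera('top'); s=ctrl.camera('side')
T=lambda p:np.array(p)/2.9+[190,90]; S=lambda p:np.array(p)/2.7+[170,110]
# jig corners: far-left(+x,+y), far-right(+x,-y), near-right, near-left
cor=[(.11,.15),(.11,-.15),(-.11,-.15),(-.11,.15)]
tp=[(238,75),(575,87),(567,332),(228,320)]
print([onz(c,T(p),.018).round(4) for p in tp])
sp=[(76,320),(278,124),(459,210),(276,437)]; sidx=[0,1,2,3]
def W(j,p,z):
    x,y,a=j; return np.array([x+np.cos(a)*p[0]-np.sin(a)*p[1], y+np.sin(a)*p[0]+np.cos(a)*p[1], z])
def f(j,usetop=1,useside=1):
    r=[]
    for k in range(4):
        if usetop: r+=list(proj(c,W(j,cor[k],.018))[0]-T(tp[k]))
        if useside: r+=list(proj(s,W(j,cor[k],.018))[0]-S(sp[k]))
    return r
for u in [(1,0),(0,1),(1,1)]:
    R=least_squares(f,[.58,0,0],args=u); print(u,R.x.round(4),np.round(R.fun,1))
j=R.x
P=W(j,(.085,0),0); print('post',P.round(4))
print('nut proj',(proj(c,[P[0],P[1],.079])[0]-[190,90])*2.9,(proj(s,[P[0],P[1],.079])[0]-[170,110])*2.7)
def lev(q,l,r,z):
    return W(j,(.085-np.cos(q)*r,np.sin(q)*r),z)
for q in (1.3,1.4,1.5):
    for th in (0,.2):
        a=np.radians(55)-th
        r=.115+.073*np.cos(a)-.005*np.sin(a); z=.086+.073*np.sin(a)+.005*np.cos(a)
        X=lev(q,0,r,z); M=lev(q,0,.115,.092)
        print(q,th,'pad',(proj(c,X)[0]-[190,90])*2.9,(proj(s,X)[0]-[170,110])*2.7,'piv',(proj(c,M)[0]-[190,90])*2.9,(proj(s,M)[0]-[170,110])*2.7)
E
python3 fit.py
```

```text
[array([0.6998, 0.14  , 0.018 ]), array([ 0.6875, -0.1594,  0.018 ]), array([ 0.4699, -0.1501,  0.018 ]), array([0.4812, 0.1476, 0.018 ])]
(1, 0) [ 0.5846 -0.0055 -0.0393] [-0.  -0.2  0.1 -0.5  0.4  0.4 -0.4  0.2]
(0, 1) [ 0.5798 -0.0021 -0.0431] [-0.8 -0.1 -0.6 -0.3  1.3 -0.1  0.1  0.1]
(1, 1) [ 0.5825 -0.0043 -0.0406] [-0.5  0.5 -1.1 -1.1 -0.3  0.4 -1.2 -1.1 -0.2  1.3  0.6 -1.2 -1.   1.
 -0.2 -1.1]
post [ 0.6675 -0.0077  0.    ]
nut proj [403.78361866  95.05874249] [194.93117246 177.21089939]
1.3 0 pad [217.11330293 120.04365456] [106.96657826 249.09308054] piv [269.93762873 123.31214058] [138.53567725 260.61614311]
1.3 0.2 pad [204.37121532 125.59404719] [102.189921   267.30358657] piv [269.93762873 123.31214058] [138.53567725 260.61614311]
1.4 0 pad [213.81128821 101.44841658] [ 89.61666433 243.96254965] piv [267.5324412  109.96377921] [126.26108567 256.98085999]
1.4 0.2 pad [200.85606188 105.72169825] [ 83.51629599 261.70500946] piv [267.5324412  109.96377921] [126.26108567 256.98085999]
1.5 0 pad [212.40804645  82.63299843] [ 73.46324674 237.5244358 ] piv [266.48960194  96.4504499 ] [114.77300719 252.40732814]
1.5 0.2 pad [199.36967588  85.61669607] [ 66.14968346 254.68292929] piv [266.48960194  96.4504499 ] [114.77300719 252.40732814]
```

The far flank of the strap faces +x. The fit gives the strap at about 1.43 rad and the lever at about 0.17 rad. I'll close the fingers and turn them square to the strap.

Call:
move_arm:
  rows: "0 0 0 0 0 -8 0; 0 0 0 0 0 -8 0; 0 0 0 0 0 -8 0; 0 0 0 0 0 -8 0; 0 0 0 0 0 -8 0; 0 0 0 0 0 -8 0; 0 0 0 0 0 -8 0; 0 0 0 0 0 -8 0; 0 0 0 0 0 -8 0; 0 0 0 0 0 -7.5 0; 0 0 0 0 0 0 0"

```text
time_s: 3.15
eef_pos: [0.1605, -0.5522, 0.3039]
eef_rot: [0.0, 0.999, 0.05, -0.0]
wrist_force: [-0.1, -0.2, 0.2]
opening: 0.004
```

```bash
cat >> h.py <<'E'
from scipy.spatial.transform import Rotation as Ro
J=(0.5835,-0.0048,-0.0400)
def pose():
    o=ctrl.get_obs(); w,x,y,z=o['eef_rot']; return o['eef_pos'],Ro.from_quat([x,y,z,w]),o
def Wj(p,z):
    x,y,a=J; return np.array([x+np.cos(a)*p[0]-np.sin(a)*p[1], y+np.sin(a)*p[0]+np.cos(a)*p[1], z])
def SP(q,r,n,z):
    return Wj((.085-np.cos(q)*r+np.sin(q)*n, np.sin(q)*r+np.cos(q)*n),z)
def yaw(R): v=R.as_matrix()[:,0]; return np.degrees(np.arctan2(v[1],v[0]))
def to(target):
    p,R,o=pose(); print('pos',p.round(4),'yaw',yaw(R).round(2),'F',o['wrist_force'].round(1),'t',o['time_s'],'op',round(o['opening'],3))
    print('tool cm',(R.inv().apply(np.array(target)-p)*100).round(2),'target',np.round(target,4))
E
python3 - <<'E'
from h import *
to(SP(1.43,.062,.045,.30))
E
```

```text
pos [ 0.1605 -0.5522  0.3039] yaw 5.77 F [-0.1 -0.2  0.2] t 3.15 op 0.004
tool cm [ 60.5  -55.22   0.39] target [0.707 0.058 0.3  ]
```

Call:
move_arm:
  rows: "3.2 -2.9 0 0 0 0 0;3.2 -2.9 0 0 0 0 0;3.2 -2.9 0 0 0 0 0;3.2 -2.9 0 0 0 0 0;3.2 -2.9 0 0 0 0 0;3.2 -2.9 0 0 0 0 0;3.2 -2.9 0 0 0 0 0;3.2 -2.9 0 0 0 0 0;3.2 -2.9 0 0 0 0 0;3.2 -2.9 0 0 0 0 0;3.2 -2.9 0 0 0 0 0;3.2 -2.9 0 0 0 0 0;3.2 -2.9 0 0 0 0 0;3.2 -2.9 0 0 0 0 0;3.2 -2.9 0 0 0 0 0;3.2 -2.9 0 0 0 0 0;3.2 -2.9 0 0 0 0 0;3.2 -2.9 0 0 0 0 0;3 -2.9 0 0 0 0 0;0 0 0 0 0 0 0"

```text
time_s: 5.15
eef_pos: [0.7105, 0.0608, 0.3026]
eef_rot: [-0.001, 0.999, 0.05, 0.0]
wrist_force: [-1.1, -0.7, 0.1]
opening: 0.001
```

```bash
cat > v.py <<'E'
from h import *
import sys
n=sys.argv[1]
s=ctrl.camera('side')['color'][80:330,130:400]; w=ctrl.camera('wrist')['color']
a=cv2.resize(s,None,fx=1.6,fy=1.6,interpolation=cv2.INTER_CUBIC)
b=cv2.resize(w,(368,230)); out=np.zeros((400,a.shape[1]+368,3),np.uint8); out[:,:a.shape[1]]=a; out[:230,a.shape[1]:]=b
cv2.imwrite('pics/'+n,out)
E
python3 v.py v1.png; python3 -c "
from h import *
to(SP(1.43,.062,.045,.121))"
```

```text
pos [0.7088 0.0573 0.3029] yaw 5.65 F [-0.2 -0.3 -0.1] t 5.25 op 0.005
tool cm [-0.15 -0.09 18.19] target [0.707 0.058 0.121]
```

View pics/v1.png

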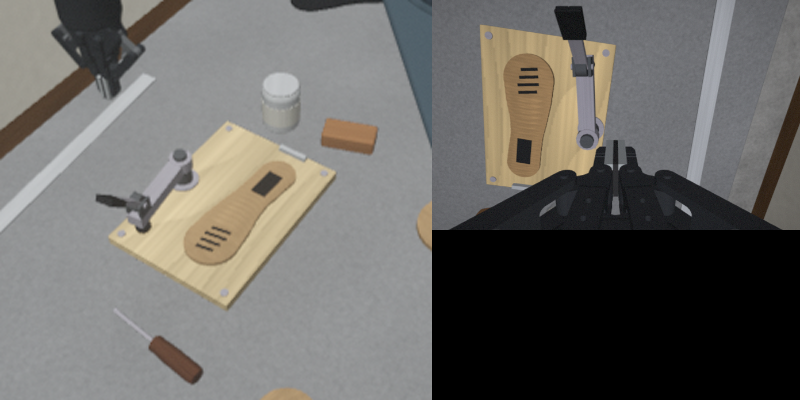

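```bash
python3 -c "
from h import *
p,R,o=pose(); print(o['q'].round(3))
s=ctrl.camera('side')['color'][20:180,130:290]
cv2.imwrite('pics/g1.png',cv2.resize(s,None,fx=3.7,fy=3.7,interpolation=cv2.INTER_CUBIC))"
```

```text
[-0.086  0.481  1.222 -0.     1.44  -0.184]
```

View pics/g1.png

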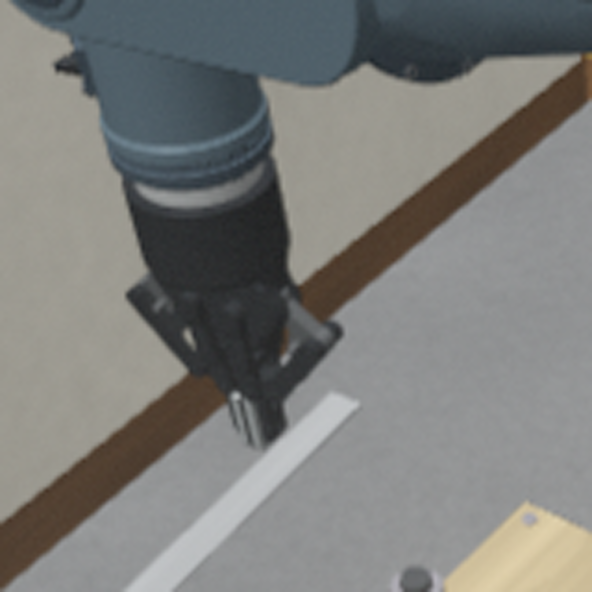

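Call:
move_arm:
  rows: "-0.1 -0.1 4 0 0 0 0;0 0 4 0 0 0 0;0 0 4 0 0 0 0;0 0 3 0 0 0 0;0 0 2 0 0 0 0;0 0 1.2 0 0 0 0;0 0 0 0 0 0 0"

```text
time_s: 6.0
eef_pos: [0.7063, 0.0562, 0.1203]
eef_rot: [-0.0, 0.999, 0.049, -0.002]
wrist_force: [0.2, -0.2, 0.8]
opening: -0.001
```

```bash
python3 v.py v2.png; python3 -c "
from h import *
to(SP(1.43,.062,.027,.121))
c=ctrl.camera('top')['color'][70:200,200:420]; a=cv2.resize(c,None,fx=3.6,fy=3.6,interpolation=cv2.INTER_CUBIC);cv2.imwrite('pics/t2.png',a)
s=ctrl.camera('side')['color'][120:260,150:310]
cv2.imwrite('pics/g2.png',cv2.resize(s,None,fx=4,fy=4,interpolation=cv2.INTER_CUBIC))"
```

```text
pos [0.7081 0.0565 0.1233] yaw 5.63 F [-0.1  0.3  0.3] t 6.1 op 0.0
tool cm [-1.9  -0.16  0.23] target [0.6891 0.0562 0.121 ]
```

View pics/g2.png

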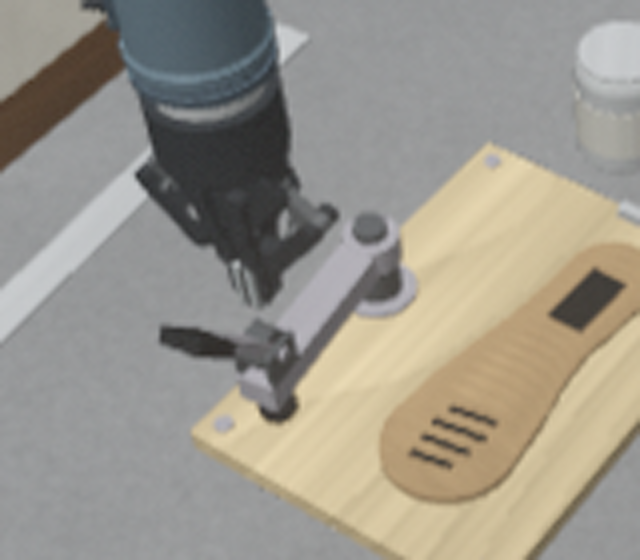

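View pics/v2.png

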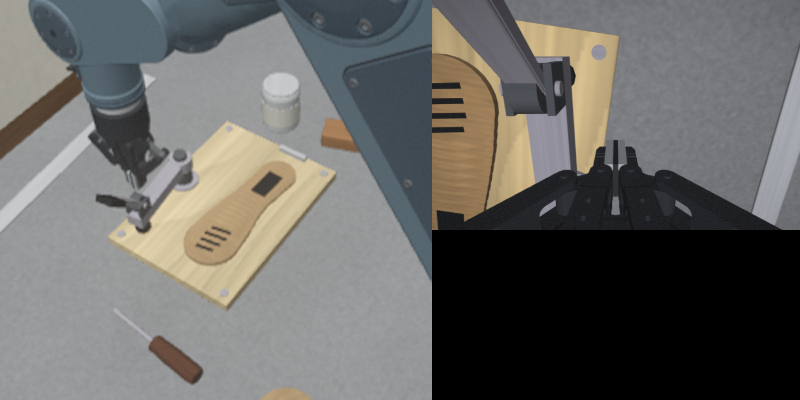

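```bash
python3 -c "
from h import *
p,R,o=pose(); print(p)
c=ctrl.camera('side')
for d in (.05,.06,.073,.086):
  for x in (-.015,0,.015): print(d,x,((proj(c,p+R.apply([x,0,d]))[0]-[150,120])*4).round())
"
```

```text
[0.70872189 0.05683988 0.12413475]
0.05 -0.015 [271. 277.]
0.05 0 [249. 269.]
0.05 0.015 [228. 262.]
0.06 -0.015 [273. 288.]
0.06 0 [252. 281.]
0.06 0.015 [231. 273.]
0.073 -0.015 [277. 303.]
0.073 0 [256. 295.]
0.073 0.015 [235. 287.]
0.086 -0.015 [280. 317.]
0.086 0 [259. 309.]
0.086 0.015 [238. 301.]
```

Call:
move_arm:
  rows: "0 0 0.5 0 0 0 0;0 -0.2 0.6 0 0 0 0;-0.5 0 0 0 0 0 0;-0.5 0 0 0 0 0 0;-0.4 0 0 0 0 0 0;-0.2 0 0 0 0 0 0;-0.2 0 0 0 0 0 0;0 0 0 0 0 0 0;0 0 0 0 0 0 0"

```text
time_s: 7.15
eef_pos: [0.69, 0.0576, 0.1112]
eef_rot: [-0.0, 0.999, 0.05, 0.001]
wrist_force: [2.8, 0.5, -1.9]
opening: 0.001
```

```bash
python3 -c "
from h import *
to(SP(1.43,.062,.027,.115))
p,R,o=pose(); a=np.array(o['wrist_force']);print(R.inv().apply(a))
s=ctrl.camera('side')['color'][120:260,150:310]
cv2.imwrite('pics/g3.png',cv2.resize(s,None,fx=4,fy=4,interpolation=cv2.INTER_CUBIC))"
```

```text
pos [0.69   0.0576 0.1112] yaw 5.7 F [ 2.8  0.5 -1.9] t 7.15 op 0.001
tool cm [-0.1   0.13 -0.38] target [0.6891 0.0562 0.115 ]
[ 2.86776455 -0.21211044  1.89745751]
```

View pics/g3.png

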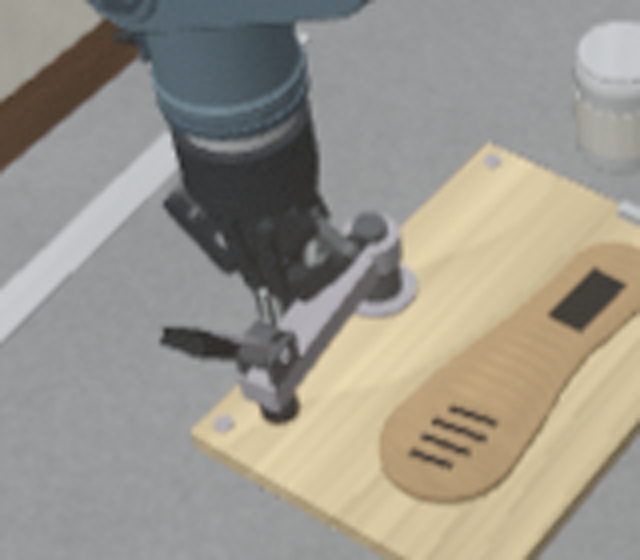

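Call:
move_arm:
  rows: "0 0 -0.4 0 0 0 0;-0.55 -0.21 0 0 0 -5 0;-0.55 -0.21 0 0 0 -5 0;-0.55 -0.21 0 0 0 -5 0;-0.55 -0.21 0 0 0 -5 0;-0.55 -0.21 0 0 0 -5 0;-0.55 -0.21 0 0 0 -5 0;0 0 0 0 0 0 0;0 0 0 0 0 0 0"

```text
time_s: 8.1
eef_pos: [0.6545, 0.0589, 0.1153]
eef_rot: [-0.0, 0.952, 0.305, -0.0]
wrist_force: [0.2, -0.2, 0.7]
opening: 0.001
```

```bash
cat > m.py <<'E'
from h import *
import sys
q=float(sys.argv[1]);to(SP(q,.062,.0265,.115))
p,R,o=pose(); a=np.array(o['wrist_force']);print(R.inv().apply(a).round(1))
s=ctrl.camera('side')['color'][120:270,150:320]
c=ctrl.camera('top')['color'][90:240,210:420]
A=cv2.resize(s,(450,397),interpolation=cv2.INTER_CUBIC);B=cv2.resize(c,(345,246));out=np.zeros((400,800,3),np.uint8);out[:397,:450]=A;out[:246,450:795]=B
cv2.imwrite('pics/'+sys.argv[2],out)
E
python3 m.py 0.906 m4.png
```

```text
pos [0.6545 0.0589 0.1153] yaw 35.57 F [ 0.2 -0.2  0.7] t 8.1 op 0.001
tool cm [-0.15  0.06  0.03] target [0.6537 0.0576 0.115 ]
[ 0.1  0.2 -0.7]
```

View pics/m4.png

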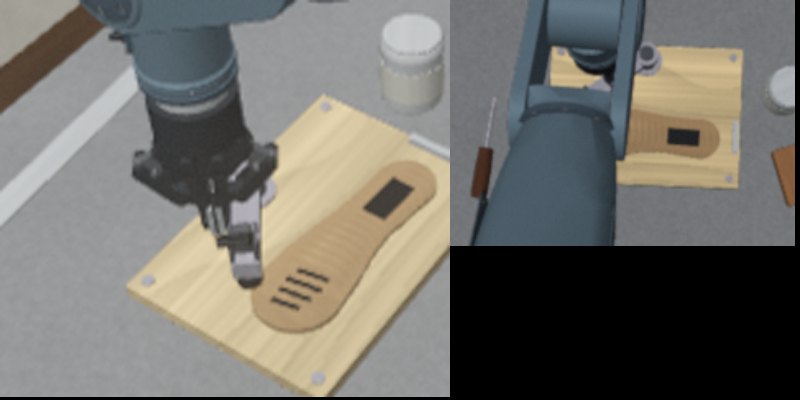

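Call:
move_arm:
  rows: "-0.6 -0.21 0 0 0 -5 0;-0.55 -0.21 0 0 0 -5 0;-0.55 -0.21 0 0 0 -5 0;-0.55 -0.21 0 0 0 -5 0;-0.55 -0.21 0 0 0 -5 0;-0.55 -0.21 0 0 0 -5 0;-0.55 -0.21 0 0 0 -5 0;-0.55 -0.21 0 0 0 -5 0;0 0 0 0 0 0 0;0 0 0 0 0 0 0"

```text
time_s: 9.2
eef_pos: [0.615, 0.0341, 0.1148]
eef_rot: [-0.0, 0.791, 0.612, -0.0]
wrist_force: [-0.1, -0.3, 0.1]
opening: 0.0
```

```bash
python3 m.py 0.2 m5.png
```

```text
pos [0.615  0.0341 0.1148] yaw 75.53 F [-0.1 -0.3  0.1] t 9.2 op 0.0
tool cm [-0.19  0.   -0.02] target [0.6145 0.0323 0.115 ]
[-0.3 -0.  -0.1]
```

View pics/m5.png

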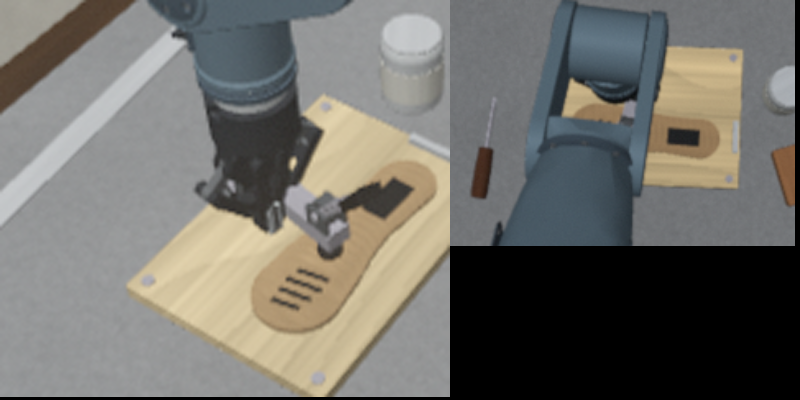

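Call:
move_arm:
  rows: "-0.55 -0.21 0 0 0 -5 0;-0.55 -0.21 0 0 0 -5 0;-0.25 -0.05 0 0 0 -2 0;-0.2 0 0 0 0 0 0;0 0 0 0 0 0 0;0 0 0 0 0 0 0"

```text
time_s: 9.9
eef_pos: [0.6074, 0.021, 0.1146]
eef_rot: [-0.001, 0.722, 0.692, -0.0]
wrist_force: [-1.5, 5.5, 2.6]
opening: 0.002
```

```bash
python3 m.py 0.0 m6.png
```

```text
pos [0.6074 0.021  0.1146] yaw 87.59 F [-1.5  5.5  2.6] t 9.9 op 0.002
tool cm [-0.03  0.01 -0.04] target [0.6075 0.0208 0.115 ]
[ 5.4 -1.7 -2.5]
```

View pics/m6.png

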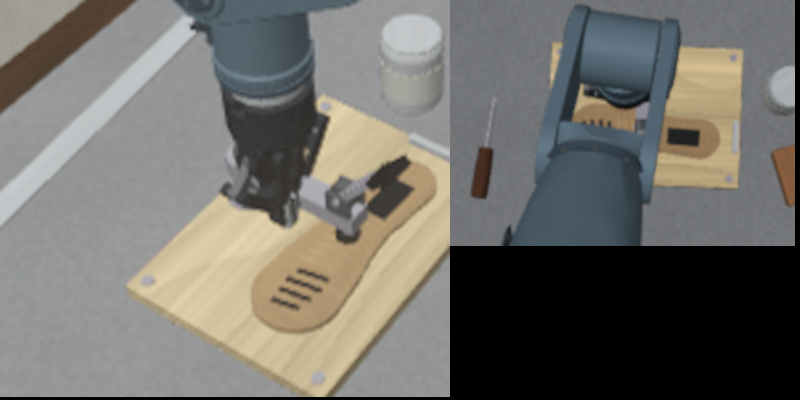

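Call:
move_arm:
  rows: "-0.2 0 0 0 0 0 0;-0.2 0 0 0 0 0 0;0 0 0 0 0 0 0;0 0 0 0 0 0 0"

```text
time_s: 10.4
eef_pos: [0.6074, 0.0205, 0.1147]
eef_rot: [-0.003, 0.722, 0.692, 0.002]
wrist_force: [-0.0, 21.7, 2.7]
opening: 0.002
```

```bash
python3 m.py 0.0 m7.png
```

```text
pos [0.6074 0.0205 0.1147] yaw 87.62 F [-0.  21.7  2.7] t 10.4 op 0.002
tool cm [ 0.03  0.01 -0.03] target [0.6075 0.0208 0.115 ]
[21.7 -0.9 -2.5]
```

Strap is against its stop (22 N, no more travel). Back off and rise.

Call:
move_arm:
  rows: "1.5 0 0 0 0 0 0;2 0 0 0 0 0 0;0 0 -3 0 0 0 0;0 0 -4 0 0 0 0;0 0 -4 0 0 0 0;0 0 -3 0 0 0 0;0 0 0 0 0 0 0"

```text
time_s: 11.2
eef_pos: [0.6119, 0.0505, 0.2607]
eef_rot: [0.004, 0.722, 0.692, 0.003]
wrist_force: [0.3, -0.3, 0.2]
opening: -0.001
```

```bash
python3 m.py 0.0 m8.png; python3 v.py v8.png; python3 -c "
from h import *
to(SP(0,.150,0,.250))
for n,q in (('side','lever_pad'),('wrist','lever_pad'),('wrist','cam_lever')):
  ctrl.camera(n); print(n,q,ctrl.look_for(n,q)[:2])
s=ctrl.camera('side');w=ctrl.camera('wrist')
for th in (0,.1,.2,.3):
  a=np.radians(55)-th; X=SP(0,.115+.073*np.cos(a)-.005*np.sin(a),0,.086+.073*np.sin(a)+.005*np.cos(a)); print(th,X.round(4),proj(s,X)[0].round(1),proj(w,X)[0].round(1))
"
```

```text
pos [0.6119 0.0505 0.2607] yaw 87.62 F [ 0.3 -0.3  0.2] t 11.2 op -0.001
tool cm [-2.97 -0.45 14.58] target [0.6075 0.0208 0.115 ]
[-0.3  0.3 -0.2]
pos [0.6084 0.0507 0.2531] yaw 87.66 F [-0.1 -0.5  0.2] t 11.4 op 0.002
tool cm [-5.66 -8.76  0.34] target [ 0.5186 -0.0022  0.25  ]
side lever_pad [{'bbox': [234.7, 170.5, 306.0, 213.5], 'confidence': 0.6}, {'bbox': [275.5, 182.3, 305.6, 196.9], 'confidence': 0.59}]
wrist lever_pad [{'bbox': [154.2, 3.1, 245.1, 144.3], 'confidence': 0.76}, {'bbox': [153.0, 1.5, 273.9, 292.7], 'confidence': 0.38}]
wrist cam_lever [{'bbox': [156.3, 0.0, 247.4, 149.1], 'confidence': 0.62}]
0 [ 0.5158 -0.0021  0.1487] [292.8 180.3] [193.8  47.9]
0.1 [ 0.5097 -0.0018  0.1446] [295.2 182.7] [195.4  34.6]
0.2 [ 0.5041 -0.0016  0.1399] [297.3 185.2] [197.5  23. ]
0.3 [ 0.499  -0.0014  0.1347] [299.3 187.7] [200.   13.1]
```

View pics/v8.png

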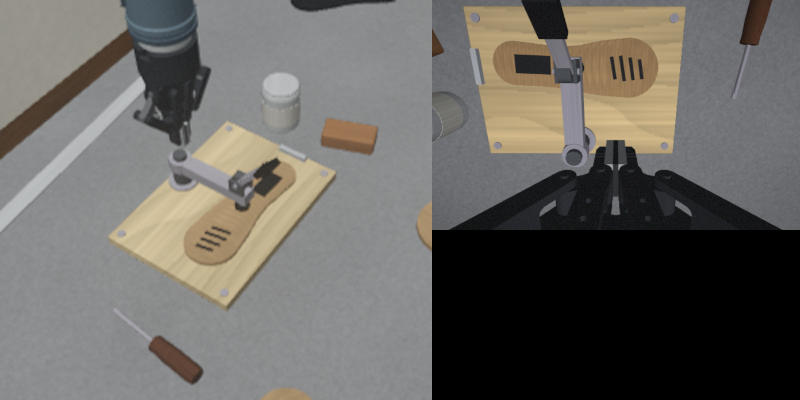

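View pics/m8.png

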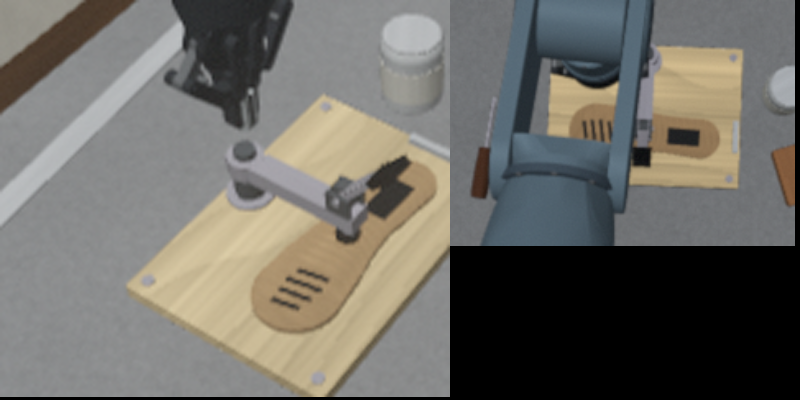

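Call:
move_arm:
  rows: "-1.4 -2.2 0 0 0 0 0;-1.4 -2.2 0 0 0 0 0;-1.4 -2.2 0 0 0 0 0;-1.4 -2.2 0 0 0 0 0;0 0 1 0 0 0 0;0 0 1 0 0 0 0;0 0 0 0 0 0 0"

```text
time_s: 12.5
eef_pos: [0.5187, -0.0013, 0.2331]
eef_rot: [-0.001, 0.721, 0.693, -0.001]
wrist_force: [-1.0, 0.1, -0.4]
opening: 0.003
```

```bash
python3 v.py v9.png; python3 m.py 0 m9.png; python3 -c "
from h import *
to(SP(0,.150,0,.218))"
```

```text
pos [ 0.5195 -0.0013  0.2343] yaw 87.73 F [-0.4  0.3  0. ] t 12.6 op -0.002
tool cm [ 2.55  8.73 11.92] target [0.6075 0.0208 0.115 ]
[ 0.2 -0.4 -0. ]
pos [ 0.5197 -0.0014  0.2349] yaw 87.74 F [0.  0.4 0.3] t 12.7 op -0.002
tool cm [-0.08 -0.11  1.69] target [ 0.5186 -0.0022  0.218 ]
```

View pics/v9.png

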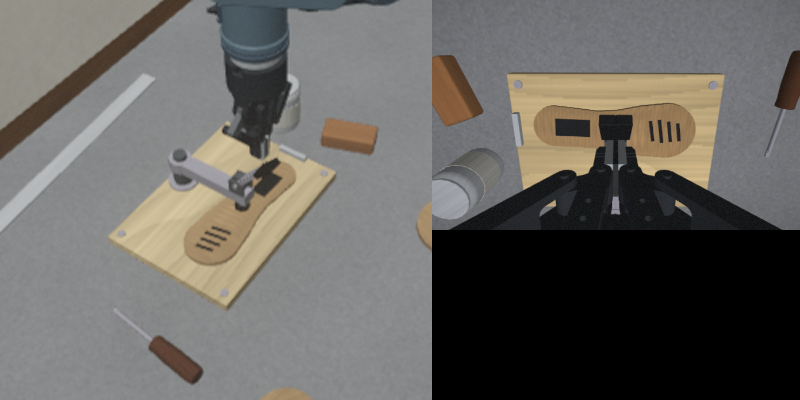

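View pics/m9.png

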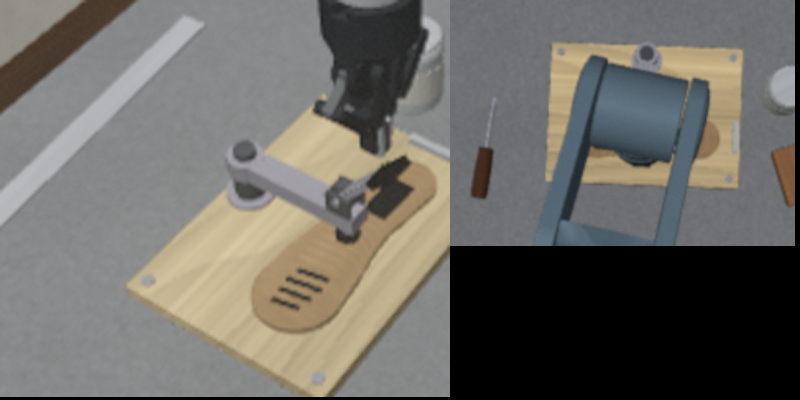

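Call:
move_arm:
  rows: "0 0 0.7 0 0 0 0;0 0 0.7 0 0 0 0;0 -0.3 0.5 0 0 0 0;0 -0.3 0.5 0 0 0 0;0 -0.3 0.5 0 0 0 0;0 -0.3 0.5 0 0 0 0;0 0 0 0 0 0 0"

```text
time_s: 13.4
eef_pos: [0.5064, -0.0012, 0.2]
eef_rot: [-0.0, 0.721, 0.693, -0.0]
wrist_force: [-0.2, 0.5, -0.8]
opening: -0.004
```

```bash
python3 m.py 0 m10.png; python3 -c "
from h import *
to(SP(0,.182,0,.168))"
```

```text
pos [ 0.5064 -0.0012  0.2   ] yaw 87.7 F [-0.2  0.5 -0.8] t 13.4 op -0.004
tool cm [ 2.6  10.03  8.49] target [0.6075 0.0208 0.115 ]
[ 0.5 -0.2  0.8]
pos [ 0.5067 -0.0012  0.2004] yaw 87.7 F [-0.2 -0.1  0.1] t 13.5 op -0.001
tool cm [-0.06 -2.01  3.25] target [ 0.4866 -0.0009  0.168 ]
```

View pics/m10.png

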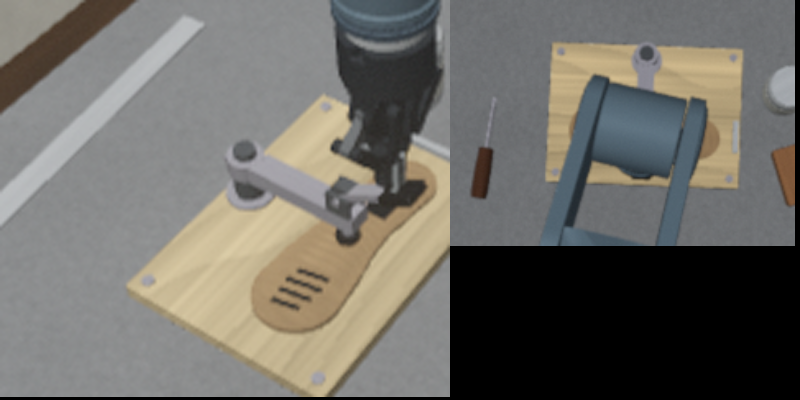

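Call:
move_arm:
  rows: "0 -0.4 0.5 0 0 0 0;0 -0.4 0.5 0 0 0 0;0 -0.4 0.5 0 0 0 0;0 -0.3 0.5 0 0 0 0;0 -0.3 0.5 0 0 0 0;0 -0.2 0.5 0 0 0 0;0 0 0.2 0 0 0 0;0 0 0 0 0 0 0;0 0 0 0 0 0 0"

```text
time_s: 14.4
eef_pos: [0.4864, -0.0002, 0.1683]
eef_rot: [-0.001, 0.721, 0.693, -0.001]
wrist_force: [-0.1, -0.1, -0.3]
opening: -0.004
```

```bash
python3 m.py 0 m11.png; python3 -c "
from h import *
to(SP(0,.182,0,.168))"
```

```text
pos [ 4.864e-01 -2.000e-04  1.683e-01] yaw 87.7 F [-0.1 -0.1 -0.3] t 14.4 op -0.004
tool cm [ 2.58 12.04  5.3 ] target [0.6075 0.0208 0.115 ]
[-0.2 -0.1  0.3]
pos [ 4.865e-01 -2.000e-04  1.684e-01] yaw 87.71 F [ 0.3 -0.6  0.7] t 14.5 op 0.002
tool cm [-0.07  0.01  0.04] target [ 0.4866 -0.0009  0.168 ]
```

View pics/m11.png

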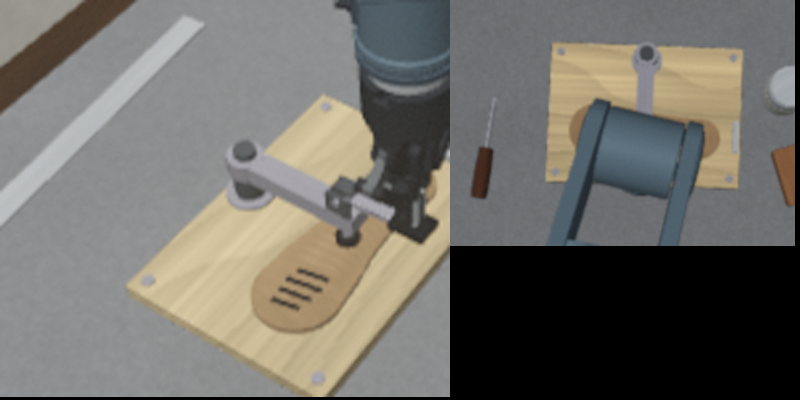

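Nearly down, with no stop force yet, so press on in small steps.

Call:
move_arm:
  rows: "0 0 0.2 0 0 0 0;0 0 0.2 0 0 0 0;0 0 0.2 0 0 0 0;0 0 0 0 0 0 0;0 0 0 0 0 0 0"

```text
time_s: 15.0
eef_pos: [0.4868, -0.0003, 0.1655]
eef_rot: [-0.001, 0.721, 0.693, -0.001]
wrist_force: [-14.7, 2.4, 30.8]
opening: 0.0
```

```bash
python3 m.py 0 m12.png; python3 v.py v12.png
```

```text
pos [ 4.868e-01 -3.000e-04  1.655e-01] yaw 87.75 F [-14.7   2.4  30.8] t 15.0 op 0.0
tool cm [ 2.57 12.    5.02] target [0.6075 0.0208 0.115 ]
[  1.8 -14.8 -30.8]
```

Call:
move_arm:
  rows: "0 0 -0.5 0 0 0 0;0 0 -2 0 0 0 0;0 0 -4 0 0 0 0;0 0 -4 0 0 0 0;0 4 -2 0 0 0 0;4 4 0 0 0 0 0;4 2 0 0 0 0 0;4 0 0 0 0 0 0;4 0 0 0 0 0 0;0 0 0 0 0 0 0"

```text
time_s: 16.2
eef_pos: [0.5881, 0.1555, 0.2871]
eef_rot: [-0.001, 0.719, 0.695, 0.0]
wrist_force: [-0.2, 0.2, 0.7]
opening: 0.0
```

```bash
python3 m.py 0 m13.png; python3 -c "
from h import *
s=ctrl.camera('side')
for th in (.7,.8,.92):
  a=np.radians(55)-th; X=SP(0,.115+.073*np.cos(a)-.005*np.sin(a),0,.086+.073*np.sin(a)+.005*np.cos(a)); T=SP(0,.115+.092*np.cos(a)-.005*np.sin(a),0,.086+.092*np.sin(a)+.005*np.cos(a)); print(th,(proj(s,X)[0]-[150,120])*2.647,(proj(s,T)[0]-[150,120])*2.647)
for q in (0,.06,.12): print(q,(proj(s,SP(q,.13,0,.07))[0]-[150,120])*2.647)
c=s['color'][150:230,220:330]; cv2.imwrite('pics/z13.png',cv2.resize(c,None,fx=7,fy=7,interpolation=cv2.INTER_CUBIC))
for th in (.7,.8,.92):
  a=np.radians(55)-th;T=SP(0,.115+.092*np.cos(a)-.005*np.sin(a),0,.086+.092*np.sin(a)+.005*np.cos(a)); print((proj(s,T)[0]-[220,150])*7)
"
```

```text
pos [0.5881 0.1555 0.2871] yaw 87.98 F [-0.2  0.2  0.7] t 16.2 op 0.0
tool cm [-13.42   2.44  17.19] target [0.6075 0.0208 0.115 ]
[ 0.2 -0.2 -0.7]
0.7 [410.03699352 206.07875238] [428.28153509 211.16612965]
0.8 [412.06333338 212.48156675] [430.62479834 219.23800371]
0.92 [413.55210396 219.79600832] [432.22024222 228.40932802]
0 [359.37658125 210.53612215]
0.06 [354.12321231 215.99318795]
0.12 [348.41134421 221.25790609]
[642.59189484 348.42950794]
[648.78866202 369.77560482]
[653.00781848 394.02920142]
```

View pics/m13.png

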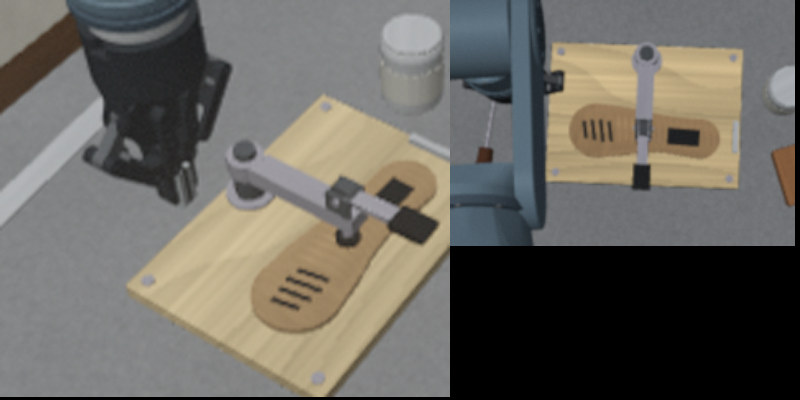

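View pics/z13.png

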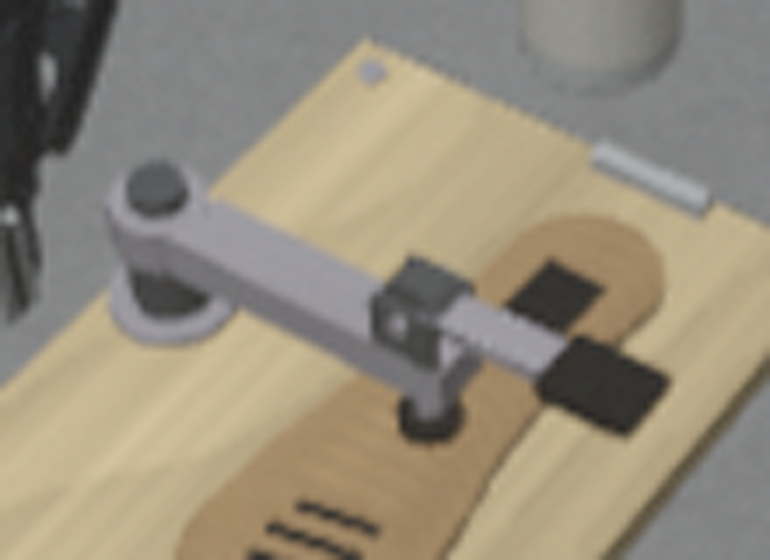

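```bash
python3 -c "
from h import *
c=ctrl.camera('top')
B=lambda X:((proj(c,X)[0]-[210,90])*[345/210,246/150]+[450,0]).round(1)
print('nut',B(SP(0,0,0,.079)))
for q in (0,.05,.1): print(q,B(SP(q,.188,0,.094)))
r=ctrl.trace('top','sole')
for a in r[:4]: print(a['confidence'],a['bbox'])
t=c['color'][100:215,220:440]; cv2.imwrite('pics/t14.png',cv2.resize(t,None,fx=3.6,fy=3.6,interpolation=cv2.INTER_CUBIC))
F=lambda X:((proj(c,X)[0]-[220,100])*3.6).round(1)
print(F(SP(0,0,0,.079)),[F(SP(q,.188,0,.094)) for q in (0,.05,.1)])
"
```

```text
nut [646.2  53.1]
0 [641.4 177.8]
0.05 [634.9 177.4]
0.1 [628.5 176.7]
0.96 [279.9, 152.6, 373.7, 185.8]
0.63 [362.4, 262.8, 485.5, 327.4]
[394.   80.6] [array([383.3, 354.4]), array([369.2, 353.5]), array([355.2, 351.9])]
```

View pics/t14.png

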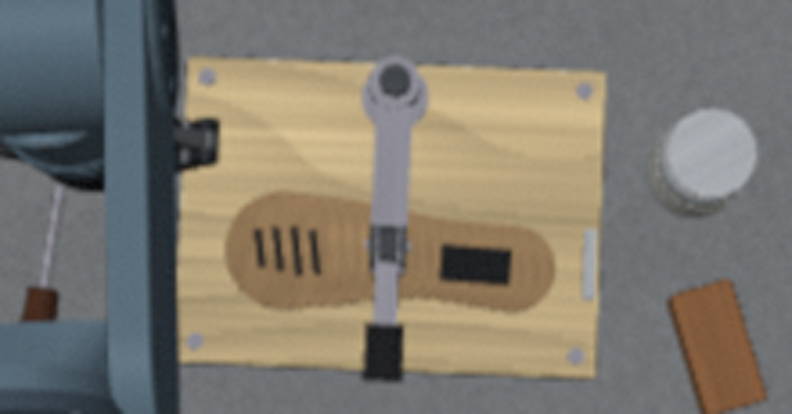

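The grip is at (384,352) in the crop. A strap at exactly 0 predicts (383,354), so it is still at its stop. The lever is down, the pattern is in place and the arm is clear, so I'm handing in.

```bash
python3 -c "
from h import *
print(ctrl.hand_in())"
```

```text
the job is handed in; nothing more can be done
None
```

The strap is over the pattern against its stop, the cam lever is fully down, and the job is handed in at about 16 s of the 45 s. It gave no verdict.

**Strap:** I pushed it round with the outside of the closed fingers from about 1.43 rad. At the end the push force rose to 22 N with no more travel. In the last top picture the lever grip sat within about a pixel of where a strap angle of 0 predicts.

**Lever:** I pressed it down from above until the force reached about 31 N at its stop. The side picture agreed with an angle of about 0.92 rad.

**Pad and pattern:** The pad looks to be on the pattern, but its force can't be measured directly, so the 4 N is inferred from the lever being at its stop. The pattern's outline was within about 3 pixels of the start picture, which is roughly the spread of the detector.

**Tin, awl and block:** They look untouched, though the awl was partly hidden behind the arm in the last top picture. The arm was clear and read about zero force before I handed in.

**Disagreements:** The two cameras placed the jig about 5 mm apart, so I used a value between them. One detector box for the lever grip was about 7 pixels off the picture, and I went by the picture.

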